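Load the cleaning basket and hook it on the ultrasonic cleaner's tank

ROBOT

A 6-joint arm with a two-finger parallel gripper is mounted at the origin on the work surface. World frame = base frame: x ahead of the robot, y to its left, z up, the work surface at z = 0. Lengths are in m, angles in rad, forces in N, time in s.
With the tool pointing down it reaches from about 0.35 to 0.775 m from the base axis. Payload 7.3 kg.
Tool frame: the origin (TCP) lies on the centre line of the jaws, within the pads' length; the fingertips stand 19 mm ahead of it and the grasp point (between the pads) is the TCP; z points along the fingers, y is the line along which they close (so a half turn about z gives the same grasp; the last joint's range is limited). The gripper opens to 92 mm and grips with 3 to 60 N. Pads are 19 mm wide; open, the fingers measure 130 mm over their backs; the gripper's body (75 mm by 190 mm) begins 47 mm behind the grasp point.
Start: joints at [-1.34, 0.342, 1.524, -0, 1.275, -0.146], TCP at [0.193, -0.488, 0.246] pointing down, gripper open.
Joint ranges: [-2.53, 2.53], [-0.77, 2.02], [0.04, 2.7], [-1, 4.14], [0.28, 2.66], [-3.11, 3.11]. Speed limits (rad/s): [2.57, 2.57, 3.14, 3.14, 3.14, 3.14].

INTERFACE

Orientations are given as a rotation vector (axis times angle).
In Python, from plant import bot gives the robot as it stands.
- The arm moves only by the tool arm_command, never from a script. Its argument "increments" is a list of rows, each an object with "linear": the shift along the tool's x, y, z in m, a list of three; "roll": the turn about the tool's z in rad. A call has 1 to 20 rows; each row shifts and turns the commanded pose from where the row before left it, along the tool's axes as they then stand; what a row does not reach is not made up. A row lasts 1/8 s, in which the tool goes at most 62.5 mm and 10.7 degrees, less where a joint would pass 70% of its speed; a pose out of reach is approached as far as the arm can. A call is refused whole if a number of a shift passes 0.0625 or a number of a turn 0.188, either way. A call with a gripper value outside its range is refused whole. "jaw" is the opening, from 0 (shut) to 1 (fully open), set as the call begins (left out, the last holds). The fingers move at their own pace and stop on an object; the grip force is fixed at half the most. Time passes only in rows, so rows that do not move let the fingers close. It gives the time, the measured TCP pose, the force, the opening and the grip force at its end, in the units of the state.
- bot.get_state(): the state, without advancing time (a new reading comes with each control period).
- bot.grab_frame(name): name is "scene" or "top" or "wrist"; returns a dict with "img" (384x512x3 uint8, red, green, blue), "fx", "fy", "cx", "cy" (pixels), "extrinsics" (4x4, takes a point from camera to world coordinates); the wrist camera has in their place "mount" (4x4, takes a point from camera to tool coordinates, whose origin is the TCP and whose axes are the flange's). Camera axes: x right, y up, looking along -z (the intrinsics and any distortion apply to the point x, -y, -z); pixel columns grow to the right and rows downward; lengths in m; the calibration is good to about 2 mm. A picture is of the moment at which its call begins: read the wrist's pose just before it. There is no depth.
- bot.hand_in(): hands the job in; it is judged then, once.
The state is a dict: "t": time; "joint_positions": joint angles; "qvel": joint speeds; "tau": joint torques, N m; "ee_pos": TCP position; "tcp_rot": TCP orientation; "contact_force": force on the tool from outside, world axes, zero at the start; "moment": the same for the moment, N m; "grip_width": finger opening in m; "grasp_force": force on a finger pad.
Only numpy, scipy, OpenCV 4.12 (cv2) and the standard library are available. Lean on these libraries where they do the work, as an engineer would, in place of code of your own. Each camera call takes 0.05 s, during which the arm holds its last target. There are 200 camera calls.

TASK

The finned heatsink has to go into the ultrasonic cleaner: first put it in the steel basket where the basket stands on the bench, leaving the other parts in their tray. Then gently hook the basket's bent lip over the rim of the cleaner's tank, on any side, so that the basket hangs upright inside the tank with the heatsink in it, and let go.

Things in the scene. Friction and masses are not known exactly. Their poses are not given: they have to be found in the camera images.
- heatsink: The part to clean: bare aluminium heatsink, a 30 x 30 mm square 22 mm high with six upright fins on top, the only finned part; lies flat in the tray in any place among the others, any yaw. 40 g. Origin: centre of its underside, z up; fins stand in a row along x and run along y.
- tray: Black plastic parts tray, fixed, open on top, 210 (x) x 180 (y) x 30 mm high, walls and floor 4 mm. Stands left or right of the basket. Origin: centre of its underside on the bench. Parts lie on its floor 4 mm above the bench, at least 25 mm free beside the heatsink for each finger.
- spreader: Plain solid aluminium block 28 x 28 x 16 mm; origin: centre of its underside. One of the other parts in the tray.
- can: Plain upright aluminium cylinder, 22 mm diameter, 24 mm high; origin: centre of its underside. One of the other parts in the tray.
- collar: Aluminium ring, 28 mm outside, 16 mm bore, 14 mm high; origin: centre of its underside. One of the other parts in the tray.
- nozzle: Aluminium nozzle, 26 mm base narrowing to a 10 mm spout, 30 mm high; origin: centre of its underside. One of the other parts in the tray.
- basket: Loose open steel basket standing on the bench, about 200 g: 80 (x) x 90 (y) x 45 mm high, walls and floor 3 mm. On its -x side (outer face at x = -40 mm) a 46 mm wide plate rises to a lip bent outwards and down (see basket_slot), with a grip tab on top (see basket_grip), 112 mm high in all. Origin: centre of the underside, z up. Its -x side points roughly to the robot.
- basket_grip (a point): Centre of the grip tab, 95 mm above the basket's underside (basket frame x = -45 mm, y = 0); axes as the basket's. The black plastic tab stands on the lip, 10 (x) x 26 (y) mm, from 70 to 112 mm up. Grasp it from above with the fingers closing along the basket's x: the weight hangs about 40 mm to the +x side of the tab.
- basket_slot (a point): Middle of the closed top of the slot under the lip (basket frame x = -45 mm, y = 0, z = 66 mm), straight below the tab; it comes down onto the top of the rim. The slot is 10 mm wide along x at the top (x = -40 to -50 mm), flaring outwards to about 15 mm at its open bottom, 52 mm above the basket's underside. Axes as the basket's.
- cleaner: Ultrasonic cleaner, fixed, left or right of the basket: white plastic housing 210 (x) x 185 (y) x 100 mm high, with an open, empty steel tank whose rim stands 25 mm proud of it (see tank_mouth). Control panel with knob on the -x side, towards the robot. Origin: centre of its underside on the bench, z up.
- tank_mouth (a point): Centre of the tank's mouth at rim height, 125 mm above the bench; axes as the cleaner's. The tank is 158 (x) x 136 (y) mm outside with upright walls 4 mm thick, so the middles of its walls lie at x = +-77 mm and y = +-66 mm from here; its inner floor is 81 mm below the rim.
Things that resemble listed ones, but are neither listed nor needed, are in the scene too. What is shaped like the basket but purple or red is not meant.

How it is judged:
On the way:
1. the heatsink lies in the basket, let go, while the basket stands on the bench (x of heatsink in the frame of basket between -0.04 and 0.04 m and y of heatsink in the frame of basket between -0.045 and 0.045 m and z of heatsink in the frame of basket between -0.005 and 0.035 m and height (world z) of basket below 0.01 m and angle between basket's own z axis and vertical below 0.1 rad and contact force between the fingers and heatsink below 0.1 N), for 0.2 s.
At the end, for the whole second after the job is handed in: The basket hangs by its lip on the tank rim, its underside inside the tank 51 to 69 mm above the bench (59 when straight, 44 on the tank floor), tilted under 0.22 rad, at rest, released; the heatsink is at rest in it; the four other parts are in the tray (x of basket in the frame of cleaner between -0.075 and 0.075 m and y of basket in the frame of cleaner between -0.064 and 0.064 m and z of basket in the frame of cleaner between 0.051 and 0.069 m and angle between basket's own z axis and vertical below 0.22 rad and contact force between basket and cleaner above 0.3 N and linear speed of each of basket, heatsink below 0.02 m/s and angular speed of basket below 0.2 rad/s and x of heatsink in the frame of basket between -0.04 and 0.04 m and y of heatsink in the frame of basket between -0.045 and 0.045 m and z of heatsink in the frame of basket between -0.005 and 0.035 m and x of spreader in the frame of tray between -0.105 and 0.105 m and y of spreader in the frame of tray between -0.09 and 0.09 m and z of spreader in the frame of tray between -0.035 and 0.035 m and x of can in the frame of tray between -0.105 and 0.105 m and y of can in the frame of tray between -0.09 and 0.09 m and z of can in the frame of tray between -0.035 and 0.035 m and x of collar in the frame of tray between -0.105 and 0.105 m and y of collar in the frame of tray between -0.09 and 0.09 m and z of collar in the frame of tray between -0.035 and 0.035 m and x of nozzle in the frame of tray between -0.105 and 0.105 m and y of nozzle in the frame of tray between -0.09 and 0.09 m and z of nozzle in the frame of tray between -0.035 and 0.035 m and contact force between the fingers and basket below 0.1 N); the robot touches nothing.
It fails at once if the basket is slammed or jammed against the cleaner with more than 60 N (contact force between basket and cleaner above 60 N).
It also fails if it takes over 64 s, if anything falls off the work surface, if the arm or the gripper's body presses on something with over 40 N, if the wrist force passes 120 N, or if a joint passes its speed limit or range.

## Working session

There is one attempt and no reset: what is moved stays moved. The work goes in short steps, Python scripts to look and compute and a tool call to move; the robot and the scene stay as the last step left them, time stands still between calls to the robot, and variables do not carry over. Pictures are saved under pics/ and viewed, at most 10 in all, crops included, and the job is handed in when it is done.

Besides the shell and the picture viewer there is one more tool, called by a JSON object that holds its "method" and its "body". arm_command: Moves the arm, as the interface text tells. Its arguments: {"type":"object","properties":{"increments":{"type":"array"},"jaw":{"type":"number"}},"required":["increments"]}

```bash
mkdir -p pics
cat > h.py <<'E'
import numpy as np, cv2
from scipy.spatial.transform import Rotation as R
from plant import bot
def grab(name, fn=None):
    s=bot.get_state(); f=bot.grab_frame(name)
    if name=='wrist':
        T=np.eye(4); T[:3,:3]=R.from_rotvec(s['tcp_rot']).as_matrix(); T[:3,3]=s['ee_pos']
        f['extrinsics']=T@np.array(f['mount'])
    if fn: cv2.imwrite('pics/'+fn+'.png', f['img'][:,:,::-1])
    return f
def cast(f,u,v,z):
    E=np.array(f['extrinsics']); d=E[:3,:3]@np.array([(u-f['cx'])/f['fx'],-(v-f['cy'])/f['fy'],-1.])
    o=E[:3,3]; return o+d*(z-o[2])/d[2]
def proj(f,p):
    E=np.array(f['extrinsics']); c=E[:3,:3].T@(np.array(p)-E[:3,3])
    return f['cx']+f['fx']*c[0]/-c[2], f['cy']-f['fy']*c[1]/-c[2]
E
python3 - <<'E'
from h import *
a=grab('top','top1'); b=grab('scene','scene1')
for f in(a,b): print({k:v for k,v in f.items() if k!='img'})
print(bot.get_state())
E
```

```text
{'fx': 372.20226126382363, 'fy': 372.20226126382363, 'cx': 253.86841055685076, 'cy': 190.39084730927678, 'extrinsics': array([[ 2.13961937e-01,  9.55995678e-01, -2.00730049e-01,
         3.99827018e-01],
       [-9.76841591e-01,  2.09208235e-01, -4.48600044e-02,
         8.37203828e-04],
       [-8.91591049e-04,  2.05679794e-01,  9.78618939e-01,
         8.46740481e-01],
       [ 0.00000000e+00,  0.00000000e+00,  0.00000000e+00,
         1.00000000e+00]])}
{'fx': 436.9903385052476, 'fy': 436.9903385052476, 'cx': 255.71500765748232, 'cy': 185.54766415155993, 'extrinsics': array([[ 0.85689813, -0.27438526,  0.43639241,  0.93831362],
       [ 0.51526031,  0.48095074, -0.70936112, -0.64218845],
       [-0.01524501,  0.8327059 ,  0.55350562,  0.62836656],
       [ 0.        ,  0.        ,  0.        ,  1.        ]])}
{'t': 0.1, 'joint_positions': array([-1.34000517e+00,  3.42624447e-01,  1.52487067e+00, -8.28865740e-06,
        1.27540515e+00, -1.46024909e-01]), 'qvel': array([-0.00161545, -0.00232475, -0.00279412,  0.00041676, -0.00083163,
       -0.00028353]), 'tau': array([ 1.14159568e-03, -4.32005417e+01, -2.44694513e+01,  7.19239796e-02,
        5.25765354e-02, -3.67319103e-05]), 'ee_pos': array([ 0.19311292, -0.48785195,  0.24514703]), 'tcp_rot': array([-3.08471422e+00, -5.88164755e-01,  9.94296522e-05]), 'contact_force': array([0.47498376, 0.56379401, 0.25777511]), 'moment': array([ 0.0007516 , -0.04385173, -0.0529548 ]), 'grasp_force': 0.0, 'grip_width': 0.09195800417479459}
```

View pics/top1.png

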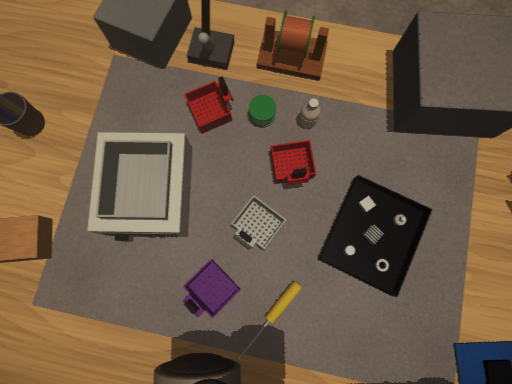

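View pics/scene1.png

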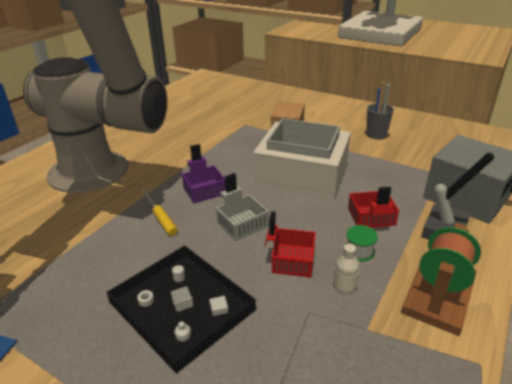

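The top view shows the heatsink around (374,234) in the tray on the right, the grey basket around (259,223) with its tab at (245,238), and the tank mouth around (137,182). The scene view agrees: heatsink around (181,298), basket around (243,215), cleaner around (303,155).

Run:
```python
from h import *
a=grab('top')
im=a['img'][:,:,::-1]
A=cv2.resize(im[120:250,80:200],None,fx=4,fy=4,interpolation=2)   #480x520
B=cv2.resize(im[190:255,225:295],None,fx=4,fy=4,interpolation=2) #280x260
C=cv2.resize(im[195:260,340:410],None,fx=4,fy=4,interpolation=2)
o=np.zeros((520,760,3),np.uint8); o[:,:480]=A; o[:260,480:]=B; o[260:,480:]=C
cv2.imwrite('pics/comp.png',o)
for n,u,v,z in [('hs',374,234,.026),('basket rim',259,223,.045),('tab',245,237,.112),('tank',137,182,.125)]: print(n,cast(a,u,v,z).round(3))
```

```text
hs [ 0.529 -0.241  0.026]
basket rim [0.496 0.011 0.045]
tab [0.455 0.032 0.112]
tank [0.515 0.265 0.125]
```

View pics/comp.png

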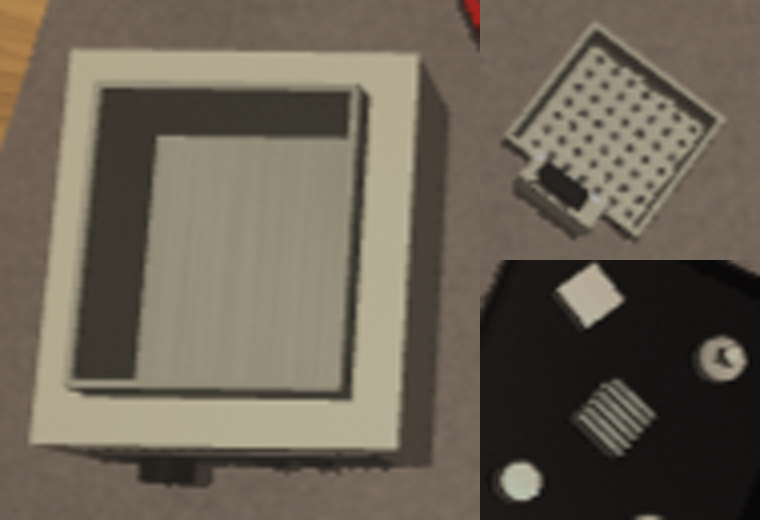

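The crop clearly shows the rim corners, the four basket rim corners and the heatsink's fins, which run from upper left to lower right.

Run:
```python
from h import *
a=grab('top')
def q(n,pts,off,z,c0=(0,0)):
    P=np.array([cast(a,(x-c0[0]+.5)/4-.5+off[0],(y-c0[1]+.5)/4-.5+off[1],z) for x,y in pts])[:,:2]
    e=np.roll(P,-1,0)-P
    print(n,'c',P.mean(0).round(4),'len',np.linalg.norm(e,axis=1).round(4),'ang',np.degrees(np.arctan2(e[:,1],e[:,0])).round(1)); print(P.round(4).tolist())
q('rim',[(97,84),(362,88),(348,392),(67,388)],(80,120),.125)
q('house',[(70,50),(420,55),(400,450),(30,445)],(80,120),.1)
q('basket',[(597,22),(725,118),(638,238),(505,137)],(225,190),.045,(480,0))
q('tab',[(541,160),(590,191),(581,212),(537,181)],(225,190),.112,(480,0))
q('hs',[(615,378),(657,412),(618,456),(574,418)],(340,195),.026,(480,260))
```

```text
rim c [0.5209 0.2723] len [0.1353 0.1559 0.1374 0.1561] ang [ -78.6 -167.5  101.5   11.7]
[[0.5838, 0.355], [0.6106, 0.2224], [0.4584, 0.1887], [0.431, 0.3232]]
house c [0.5214 0.2744] len [0.1857 0.2089 0.1856 0.2092] ang [ -78.5 -168.2  101.6   11.8]
[[0.6053, 0.3868], [0.6422, 0.2048], [0.4377, 0.1621], [0.4005, 0.3439]]
basket c [0.4991 0.0127] len [0.0872 0.0799 0.0896 0.0805] ang [-115.   155.9   65.3  -25.8]
[[0.5539, 0.0353], [0.517, -0.0437], [0.444, -0.0111], [0.4815, 0.0703]]
tab c [0.4571 0.0316] len [0.0286 0.0111 0.0264 0.0105] ang [-109.8  169.1   67.4    2. ]
[[0.4673, 0.0446], [0.4576, 0.0177], [0.4467, 0.0198], [0.4568, 0.0442]]
hs c [ 0.5296 -0.2396] len [0.0288 0.0333 0.0308 0.0326] ang [-118.3  148.5   60.1  -35.1]
[[0.5502, -0.2359], [0.5366, -0.2613], [0.5082, -0.2439], [0.5236, -0.2172]]
```

```bash
cat >> h.py <<'E'
def plan(p,closedeg):
    """shift in present tool axes to world p, then roll so that tool y lies along closedeg (mod 180)"""
    s=bot.get_state(); M=R.from_rotvec(s['tcp_rot']).as_matrix()
    d=M.T@(np.array(p)-s['ee_pos']); a=np.degrees(np.arctan2(M[1,1],M[0,1]))
    r=(a-closedeg+90)%180-90      # positive tool roll turns world yaw down
    print('t',s['t'],'shift',d.round(4),'close now',a.round(2),'roll',np.radians(r).round(4),'(alt +-pi) q6',s['joint_positions'][5].round(3), 'tilt',M[:,2].round(3))
E
python3 - <<'E'
from h import *
plan([.5296,-.2396,.2],60)
print(np.array(grab('wrist')['mount']).round(3))
E
```

```text
t 0.2 shift [ 0.4042 -0.1071  0.0455] close now -68.41 roll 0.9004 (alt +-pi) q6 -0.146 tilt [-0.     0.001 -1.   ]
[[-0.001  0.966  0.258  0.07 ]
 [ 1.     0.002 -0.001  0.   ]
 [-0.001  0.258 -0.966 -0.138]
 [ 0.     0.     0.     1.   ]]
```

{"method": "arm_command", "body": {"increments": [{"linear": [0.029, -0.0077, 0.003], "roll": 0}, {"linear": [0.029, -0.0077, 0.003], "roll": 0}, {"linear": [0.029, -0.0077, 0.003], "roll": 0}, {"linear": [0.029, -0.0077, 0.003], "roll": 0}, {"linear": [0.029, -0.0077, 0.003], "roll": 0}, {"linear": [0.029, -0.0077, 0.003], "roll": 0}, {"linear": [0.029, -0.0077, 0.003], "roll": 0}, {"linear": [0.029, -0.0077, 0.003], "roll": 0}, {"linear": [0.029, -0.0077, 0.003], "roll": 0}, {"linear": [0.029, -0.0077, 0.003], "roll": 0}, {"linear": [0.029, -0.0077, 0.003], "roll": 0}, {"linear": [0.029, -0.0077, 0.003], "roll": 0}, {"linear": [0.029, -0.0077, 0.003], "roll": 0}, {"linear": [0.029, -0.0077, 0.003], "roll": 0}, {"linear": [0, 0, 0], "roll": 0.18}, {"linear": [0, 0, 0], "roll": 0.18}, {"linear": [0, 0, 0], "roll": 0.18}, {"linear": [0, 0, 0], "roll": 0.18}, {"linear": [0, 0, 0], "roll": 0.18}, {"linear": [0, 0, 0], "roll": 0}], "jaw": 0.5}}

```text
t: 2.75
ee_pos: [0.531, -0.2385, 0.2036]
tcp_rot: [-3.035, 0.81, 0.0]
contact_force: [-0.1, -0.4, 0.9]
grip_width: 0.0459
grasp_force: 0.0
```

Run:
```python
from h import *
f=grab('wrist','w1')
plan([.5296,-.2396,.2],60)
print(proj(f,[.5296,-.2396,.026]))
```

```text
t 2.8 shift [-0.0007  0.0016  0.0036] close now -119.76 roll 0.0041 (alt +-pi) q6 1.536 tilt [-0.  0. -1.]
(np.float64(259.84907914503793), np.float64(173.23429668552689))
```

View pics/w1.png

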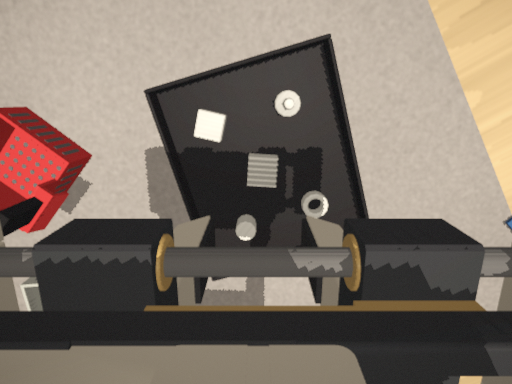

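The wrist view shows the heatsink at (263,170) with fins running along the closing line. The collar at (315,204) and the other parts are clear of the fingers.

Run:
```python
from h import *
f=grab('wrist'); g=cv2.cvtColor(f['img'],cv2.COLOR_RGB2GRAY)
m=np.zeros_like(g); m[145:200,235:292]=(g[145:200,235:292]>75)*255
m=cv2.morphologyEx(m,cv2.MORPH_CLOSE,np.ones((5,5)))
c=max(cv2.findContours(m,0,2)[0],key=cv2.contourArea); r=cv2.minAreaRect(c); print(r)
P=np.array([cast(f,u,v,.026) for u,v in cv2.boxPoints(r)])[:,:2]; e=np.roll(P,-1,0)-P
print(P.mean(0),np.linalg.norm(e,axis=1),np.degrees(np.arctan2(e[:,1],e[:,0])))
plan([*P.mean(0),.026],60)
```

```text
((262.2301330566406, 170.04867553710938), (30.665260314941406, 33.45905685424805), 3.814074993133545)
[ 0.53106183 -0.24320723] [0.03436704 0.03046561 0.03443419 0.03131274] [ -34.08101884 -123.69732152  147.32925522   56.18852292]
t 2.85 shift [0.0024 0.004  0.1776] close now -119.76 roll 0.0041 (alt +-pi) q6 1.536 tilt [-0.  0. -1.]
```

{"method": "arm_command", "body": {"increments": [{"linear": [0.001, 0.003, 0.02], "roll": 0.04}, {"linear": [0, 0, 0.02], "roll": 0}, {"linear": [0, 0, 0.02], "roll": 0}, {"linear": [0, 0, 0.02], "roll": 0}, {"linear": [0, 0, 0.02], "roll": 0}, {"linear": [0, 0, 0.02], "roll": 0}, {"linear": [0, 0, 0.02], "roll": 0}, {"linear": [0, 0, 0.02], "roll": 0}, {"linear": [0, 0, 0.01], "roll": 0}, {"linear": [0, 0, 0.007], "roll": 0}, {"linear": [0, 0, 0], "roll": 0}, {"linear": [0, 0, 0], "roll": 0}]}}

```text
t: 4.35
ee_pos: [0.5308, -0.2419, 0.0274]
tcp_rot: [3.018, -0.872, 0.002]
contact_force: [0.2, 0.6, 0.8]
grip_width: 0.0458
grasp_force: 0.0
```

{"method": "arm_command", "body": {"increments": [{"linear": [0, 0, 0], "roll": 0}, {"linear": [0, 0, 0], "roll": 0}, {"linear": [0, 0, 0], "roll": 0}, {"linear": [0, 0, 0], "roll": 0}, {"linear": [0, 0, 0], "roll": 0}, {"linear": [0, 0, 0], "roll": 0}], "jaw": 0}}

```text
t: 5.1
ee_pos: [0.5306, -0.2418, 0.0271]
tcp_rot: [3.018, -0.873, 0.001]
contact_force: [-0.3, 0.7, 5.9]
grip_width: 0.0298
grasp_force: 30.0
```

{"method": "arm_command", "body": {"increments": [{"linear": [0, 0, -0.01], "roll": 0}, {"linear": [0, 0, -0.025], "roll": 0}, {"linear": [0, 0, -0.025], "roll": 0}, {"linear": [0, 0, -0.025], "roll": 0}, {"linear": [0, 0, -0.025], "roll": 0}, {"linear": [0, 0, -0.025], "roll": 0}, {"linear": [0, 0, -0.025], "roll": 0}, {"linear": [0, 0, -0.01], "roll": 0}, {"linear": [0, 0, 0], "roll": 0}]}}

```text
t: 6.22
ee_pos: [0.5305, -0.2417, 0.197]
tcp_rot: [3.018, -0.873, 0.001]
contact_force: [0.7, -1.2, -0.6]
grip_width: 0.03
grasp_force: 30.0
```

Run:
```python
from h import *
b=np.radians(-24.5); p=np.array([.499,.0127])+.008*np.array([np.cos(b),np.sin(b)]); print(p)
s=bot.get_state(); print(s['grip_width'],s['grasp_force'])
plan([*p,.2],65.5)
```

```text
[0.50627969 0.00938245]
0.029979885817562384 29.999869465827942
t 6.225 shift [-0.1545 -0.1994 -0.0031] close now -122.27 roll -0.1356 (alt +-pi) q6 1.575 tilt [ 0.001 -0.    -1.   ]
```

{"method": "arm_command", "body": {"increments": [{"linear": [-0.0154, -0.02, 0], "roll": 0}, {"linear": [-0.0154, -0.02, 0], "roll": 0}, {"linear": [-0.0154, -0.02, 0], "roll": 0}, {"linear": [-0.0154, -0.02, 0], "roll": 0}, {"linear": [-0.0154, -0.02, 0], "roll": 0}, {"linear": [-0.0154, -0.02, 0], "roll": 0}, {"linear": [-0.0154, -0.02, 0], "roll": 0}, {"linear": [-0.0154, -0.02, 0], "roll": 0}, {"linear": [-0.0154, -0.02, 0], "roll": 0}, {"linear": [-0.0154, -0.02, 0], "roll": 0}, {"linear": [0, 0, 0], "roll": -0.135}, {"linear": [0, 0, 0], "roll": 0}, {"linear": [0, 0, 0], "roll": 0}]}}

```text
t: 7.85
ee_pos: [0.5065, 0.0102, 0.1965]
tcp_rot: [3.069, -0.67, -0.001]
contact_force: [-0.7, 0.6, -0.7]
grip_width: 0.0294
grasp_force: 30.0
```

Run:
```python
from h import *
f=grab('wrist','w2')
plan([.5063,.0094,.03],65.5)
b=np.radians(-24.5); c=np.array([.499,.0127]); B=np.array([[np.cos(b),-np.sin(b)],[np.sin(b),np.cos(b)]])
for x,y,z in [(40,45,45),(40,-45,45),(-40,45,45),(-40,-45,45),(-45,0,112)]: print(x,y,np.round(proj(f,[*(c+B@[x/1e3,y/1e3]),z/1e3]),1))
```

```text
t 7.9 shift [-0.      0.0006  0.1666] close now -114.64 roll -0.0025 (alt +-pi) q6 1.869 tilt [-0.  0. -1.]
40 45 [209.3 144.4]
40 -45 [308.8 143.9]
-40 45 [212.8 226.9]
-40 -45 [305.7 226.5]
-45 0 [259.8 265.9]
```

View pics/w2.png

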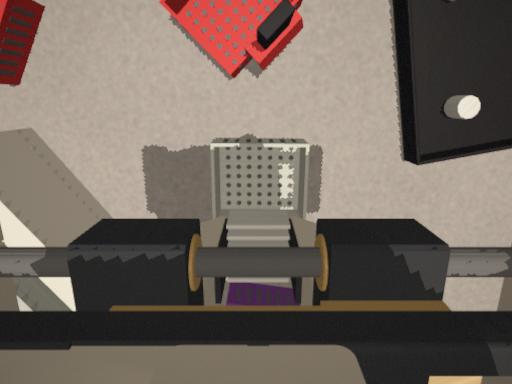

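The wrist view shows the basket rim corners at about (211,146) and (309,146), within 2 px of where I predicted. The heatsink is held over the basket.

{"method": "arm_command", "body": {"increments": [{"linear": [0, 0.0005, 0.02], "roll": 0}, {"linear": [0, 0, 0.02], "roll": 0}, {"linear": [0, 0, 0.02], "roll": 0}, {"linear": [0, 0, 0.02], "roll": 0}, {"linear": [0, 0, 0.02], "roll": 0}, {"linear": [0, 0, 0.02], "roll": 0}, {"linear": [0, 0, 0.02], "roll": 0}, {"linear": [0, 0, 0.015], "roll": 0}, {"linear": [0, 0, 0.008], "roll": 0}, {"linear": [0, 0, 0.004], "roll": 0}, {"linear": [0, 0, 0], "roll": 0}, {"linear": [0, 0, 0], "roll": 0}]}}

```text
t: 9.4
ee_pos: [0.5071, 0.0092, 0.0302]
tcp_rot: [3.07, -0.668, 0.002]
contact_force: [-0.6, 0.2, 0.3]
grip_width: 0.0301
grasp_force: 30.0
```

{"method": "arm_command", "body": {"increments": [{"linear": [0, 0, 0], "roll": 0}, {"linear": [0, 0, 0], "roll": 0}, {"linear": [0, 0, 0], "roll": 0}, {"linear": [0, 0, 0], "roll": 0}], "jaw": 0.38}}

```text
t: 9.9
ee_pos: [0.5068, 0.0092, 0.0297]
tcp_rot: [3.07, -0.668, 0.0]
contact_force: [-0.2, -0.1, -1.3]
grip_width: 0.0352
grasp_force: 0.0
```

{"method": "arm_command", "body": {"increments": [{"linear": [0, 0, -0.01], "roll": 0}, {"linear": [0, 0, -0.02], "roll": 0}, {"linear": [0, 0, -0.025], "roll": 0}, {"linear": [0, 0, -0.025], "roll": 0}, {"linear": [0, 0, -0.025], "roll": 0}, {"linear": [0, 0, -0.025], "roll": 0}, {"linear": [0, 0, -0.025], "roll": 0}, {"linear": [0, 0, -0.015], "roll": 0}, {"linear": [0, 0, 0], "roll": 0}]}}

```text
t: 11.02
ee_pos: [0.5073, 0.0092, 0.2013]
tcp_rot: [-3.07, 0.667, -0.005]
contact_force: [0.1, -0.1, -0.3]
grip_width: 0.0351
grasp_force: 0.0
```

Run:
```python
from h import *
f=grab('top')
im=f['img'][:,:,::-1]
cv2.imwrite('pics/t3.png',cv2.resize(im[170:270,205:325],None,fx=6,fy=6,interpolation=2))
b=np.radians(-24.5); p=np.array([.499,.0127])-.045*np.array([np.cos(b),np.sin(b)]); print(p)
plan([*p,.2],-24.5)
```

```text
[0.45805174 0.0313612 ]
t 11.075 shift [-0.0535  0.0001  0.0001] close now -114.54 roll 1.5702 (alt +-pi) q6 1.866 tilt [ 0.001 -0.    -1.   ]
```

{"method": "arm_command", "body": {"increments": [{"linear": [-0.018, 0, 0], "roll": 0}, {"linear": [-0.018, 0, 0], "roll": 0}, {"linear": [-0.0175, 0, 0], "roll": 0}, {"linear": [0, 0, 0], "roll": -0.1746}, {"linear": [0, 0, 0], "roll": -0.1746}, {"linear": [0, 0, 0], "roll": -0.1746}, {"linear": [0, 0, 0], "roll": -0.1746}, {"linear": [0, 0, 0], "roll": -0.1746}, {"linear": [0, 0, 0], "roll": -0.1746}, {"linear": [0, 0, 0], "roll": -0.1746}, {"linear": [0, 0, 0], "roll": -0.1746}, {"linear": [0, 0, 0], "roll": -0.1746}, {"linear": [0, 0, 0], "roll": 0}, {"linear": [0, 0, 0], "roll": 0}], "jaw": 0.5}}

```text
t: 12.82
ee_pos: [0.4579, 0.0315, 0.1993]
tcp_rot: [-2.645, -1.695, 0.001]
contact_force: [0.4, 0.4, -0.5]
grip_width: 0.046
grasp_force: 0.0
```

Run:
```python
from h import *
f=grab('wrist'); g=grab('scene')
o=np.zeros((600,800,3),np.uint8)
a=f['img'][100:340,100:412,::-1]; b=g['img'][130:280,160:330,::-1]
o[:369,:480]=cv2.resize(a,(480,369)); o[:282,480:]=cv2.resize(b,(320,282))
cv2.imwrite('pics/w3.png',o)
plan([.458,.0314,.095],-24.5)
b=np.radians(-24.5); c=np.array([.499,.0127]); B=np.array([[np.cos(b),-np.sin(b)],[np.sin(b),np.cos(b)]])
for x,y,z in [(40,45,45),(40,-45,45),(-40,45,45),(-40,-45,45),(-45,0,112)]: print(x,y,np.round(proj(f,[*(c+B@[x/1e3,y/1e3]),z/1e3]),1))
```

```text
t 12.925 shift [0.000e+00 1.000e-04 1.045e-01] close now -24.63 roll -0.0022 (alt +-pi) q6 0.331 tilt [-0. -0. -1.]
40 45 [351.1 128.1]
40 -45 [344.6 221.7]
-40 45 [262.3 128.5]
-40 -45 [262.5 222. ]
-45 0 [256.8 198.3]
```

View pics/w3.png

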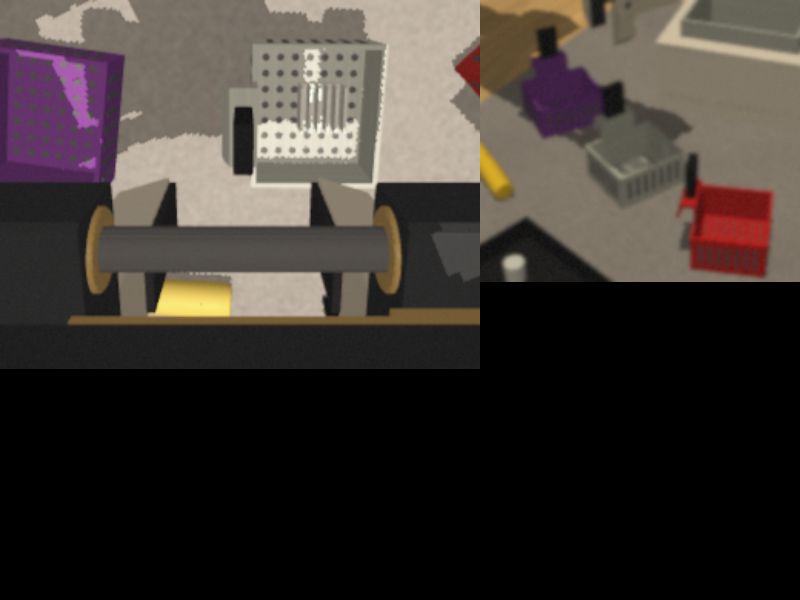

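The heatsink lies in the basket, and the tab top is within about 1 mm of the prediction (crop (243,148) against (241,151)). Next I descend onto the tab.

{"method": "arm_command", "body": {"increments": [{"linear": [0, 0.001, 0.015], "roll": 0}, {"linear": [0, 0, 0.02], "roll": 0}, {"linear": [0, 0, 0.02], "roll": 0}, {"linear": [0, 0, 0.02], "roll": 0}, {"linear": [0, 0, 0.015], "roll": 0}, {"linear": [0, 0, 0.01], "roll": 0}, {"linear": [0, 0, 0.004], "roll": 0}, {"linear": [0, 0, 0], "roll": 0}]}}

```text
t: 13.92
ee_pos: [0.4591, 0.031, 0.0958]
tcp_rot: [2.642, 1.699, 0.0]
contact_force: [-0.1, -1.0, -0.3]
grip_width: 0.0457
grasp_force: 0.0
```

{"method": "arm_command", "body": {"increments": [{"linear": [0, 0, 0], "roll": 0}, {"linear": [0, 0, 0], "roll": 0}, {"linear": [0, 0, 0], "roll": 0}, {"linear": [0, 0, 0], "roll": 0}, {"linear": [0, 0, 0], "roll": 0}, {"linear": [0, 0, 0], "roll": 0}, {"linear": [0, 0, 0], "roll": 0}], "jaw": 0}}

```text
t: 14.8
ee_pos: [0.4589, 0.031, 0.0958]
tcp_rot: [-2.642, -1.7, 0.0]
contact_force: [-0.6, 0.3, 3.2]
grip_width: 0.01
grasp_force: 30.0
```

{"method": "arm_command", "body": {"increments": [{"linear": [0, 0, -0.005], "roll": 0}, {"linear": [0, 0, -0.015], "roll": 0}, {"linear": [0, 0, -0.02], "roll": 0}, {"linear": [0, 0, -0.02], "roll": 0}, {"linear": [0, 0, -0.02], "roll": 0}, {"linear": [0, 0, -0.02], "roll": 0}, {"linear": [0, 0, -0.02], "roll": 0}, {"linear": [0, 0, -0.02], "roll": 0}, {"linear": [0, 0, -0.015], "roll": 0}, {"linear": [0, 0, -0.005], "roll": 0}, {"linear": [0, 0, 0], "roll": 0}, {"linear": [0, 0, 0], "roll": 0}]}}

```text
t: 16.3
ee_pos: [0.4586, 0.031, 0.255]
tcp_rot: [-2.642, -1.699, 0.002]
contact_force: [-0.5, 0.7, -2.6]
grip_width: 0.01
grasp_force: 30.0
```

Run:
```python
from h import *
g=grab('scene'); f=grab('wrist')
o=np.zeros((600,800,3),np.uint8)
o[:, :]=0
o[:300,:400]=cv2.resize(f['img'][:,:,::-1],(400,300)); o[:420,400:]=cv2.resize(g['img'][70:280,140:340,::-1],(400,420))
cv2.imwrite('pics/w4.png',o)
b=np.radians(11.8); c=np.array([.521,.2733]); p=c-.077*np.array([np.cos(b),np.sin(b)]); print(p)
plan([*p,.26],11.8)
```

```text
[0.44562721 0.2575538 ]
t 16.4 shift [ 0.2007 -0.1059 -0.0049] close now -24.5 roll -0.6336 (alt +-pi) q6 0.328 tilt [-0.001  0.    -1.   ]
```

View pics/w4.png

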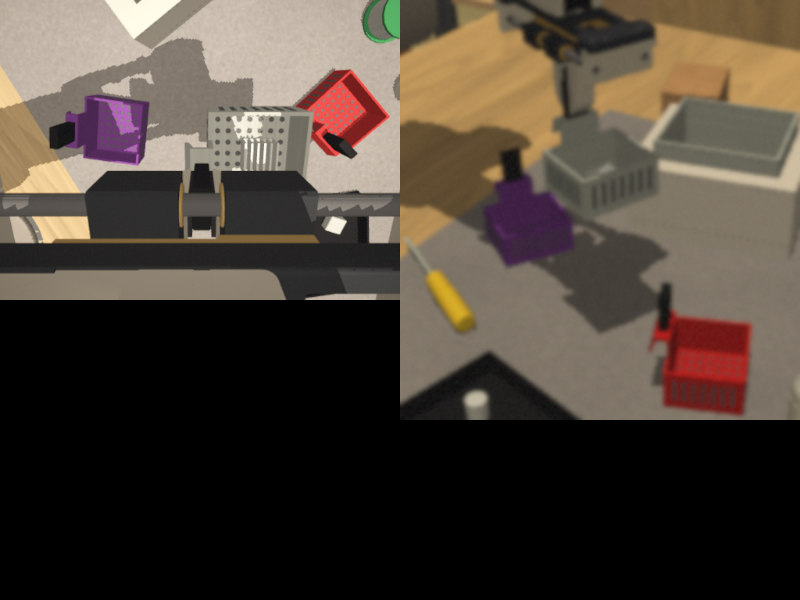

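The basket hangs level from the gripper with the heatsink in it. The rim corners in the scene crop are at (657,140), (685,98), (797,115) and (783,172), and I use them as a cross-check.

{"method": "arm_command", "body": {"increments": [{"linear": [0.0143, -0.0076, -0.0003], "roll": 0}, {"linear": [0.0143, -0.0076, -0.0003], "roll": 0}, {"linear": [0.0143, -0.0076, -0.0003], "roll": 0}, {"linear": [0.0143, -0.0076, -0.0003], "roll": 0}, {"linear": [0.0143, -0.0076, -0.0003], "roll": 0}, {"linear": [0.0143, -0.0076, -0.0003], "roll": 0}, {"linear": [0.0143, -0.0076, -0.0003], "roll": 0}, {"linear": [0.0143, -0.0076, -0.0003], "roll": 0}, {"linear": [0.0143, -0.0076, -0.0003], "roll": 0}, {"linear": [0.0143, -0.0076, -0.0003], "roll": 0}, {"linear": [0.0143, -0.0076, -0.0003], "roll": 0}, {"linear": [0.0143, -0.0076, -0.0003], "roll": 0}, {"linear": [0.0143, -0.0076, -0.0003], "roll": 0}, {"linear": [0.0143, -0.0076, -0.0003], "roll": 0}, {"linear": [0, 0, 0], "roll": -0.127}, {"linear": [0, 0, 0], "roll": -0.127}, {"linear": [0, 0, 0], "roll": -0.127}, {"linear": [0, 0, 0], "roll": -0.127}, {"linear": [0, 0, 0], "roll": -0.127}, {"linear": [0, 0, 0], "roll": 0}]}}

```text
t: 18.9
ee_pos: [0.4452, 0.2577, 0.2598]
tcp_rot: [1.981, 2.438, -0.0]
contact_force: [-0.6, 0.3, -1.5]
grip_width: 0.0098
grasp_force: 30.0
```

Run:
```python
from h import *
g=grab('scene'); f=grab('wrist'); t=grab('top')
P=np.array([cast(g,(u-400)/2+140,v/2+70,.125) for u,v in [(657,140),(685,98),(797,115),(783,172)]])[:,:2]
e=np.roll(P,-1,0)-P; print(P.mean(0).round(4),P.round(4).tolist(),np.linalg.norm(e,axis=1).round(4),np.degrees(np.arctan2(e[:,1],e[:,0])).round(1))
o=np.zeros((600,800,3),np.uint8)
o[:300,:400]=cv2.resize(f['img'][:,:,::-1],(400,300)); o[:600,400:]=cv2.resize(g['img'][60:210,220:320,::-1],(400,600),interpolation=2); o[300:,:400]=cv2.resize(t['img'][105:255,60:260,::-1],(400,300),interpolation=2)
cv2.imwrite('pics/w5.png',o)
plan([.4466,.2576,.26],11.8)
```

```text
[0.5298 0.2612] [[0.4643, 0.1924], [0.4373, 0.3162], [0.5877, 0.3412], [0.6298, 0.1949]] [0.1267 0.1525 0.1522 0.1655] [ 102.3    9.4  -73.9 -179.1]
t 19.05 shift [-0.0002  0.0014 -0.0001] close now 11.76 roll -0.0007 (alt +-pi) q6 0.17 tilt [ 0. -0. -1.]
```

View pics/w5.png

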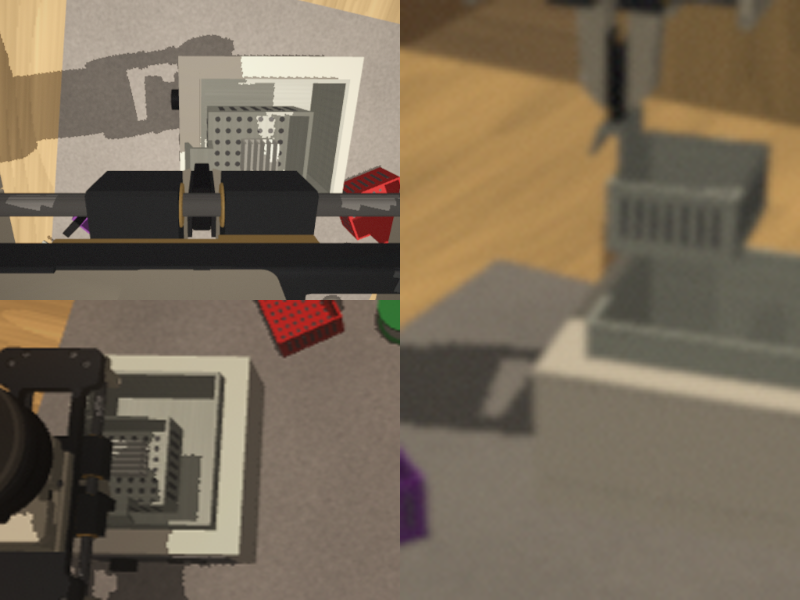

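The wrist view shows the tank with its -x wall near full-image column 256 and the basket straight above it. Next I measure the wall's column in the wrist image from a grey-level profile.

Run:
```python
from h import *
f=grab('wrist'); g=cv2.cvtColor(f['img'],cv2.COLOR_RGB2GRAY)
b=np.radians(11.8); c=np.array([.521,.2733]); B=np.array([[np.cos(b),-np.sin(b)],[np.sin(b),np.cos(b)]])
W=lambda x,y,z:proj(f,[*(c+B@[x/1e3,y/1e3]),z/1e3])
for y in (66,50,40): print(y,'outer',np.round(W(-79,y,125),1),'inner',np.round(W(-75,y,125),1),'housing',np.round(W(-105,y,100),1))
print('rim far', np.round(W(0,68,125),1),np.round(W(0,64,125),1),'rim R in/out',np.round(W(75,50,125),1),np.round(W(79,50,125),1))
for r in (106,112,118,124,130): print(r,g[r,222:275].tolist())
print(g[112,415:460].tolist())
print('col340',g[70:115,340].tolist())
cv2.imwrite('pics/w6.png',cv2.resize(f['img'][60:260,210:470,::-1],None,fx=3,fy=3,interpolation=2))
```

```text
66 outer [254.6 104.1] inner [259.4 104.1] housing [226.  103.8]
50 outer [254.6 123.8] inner [259.4 123.8] housing [226.5 121.9]
40 outer [254.7 135.8] inner [259.4 135.8] housing [226.8 132.9]
rim far [350.4 101.4] [350.1 106.4] rim R in/out [438.4 123.4] [443.2 123.4]
106 [109, 110, 107, 106, 105, 107, 129, 156, 163, 164, 164, 164, 163, 164, 164, 164, 164, 164, 163, 164, 164, 164, 164, 164, 164, 164, 164, 163, 164, 165, 163, 163, 164, 155, 161, 152, 146, 143, 143, 143, 142, 141, 140, 142, 142, 142, 141, 141, 141, 141, 141, 141, 141]
112 [106, 105, 104, 108, 110, 111, 118, 153, 164, 163, 163, 163, 164, 163, 164, 164, 163, 164, 163, 163, 163, 163, 163, 163, 163, 162, 164, 164, 163, 164, 165, 164, 163, 156, 161, 153, 145, 143, 142, 143, 143, 143, 143, 143, 142, 142, 142, 143, 143, 143, 143, 143, 142]
118 [25, 26, 27, 25, 25, 24, 71, 149, 164, 164, 163, 163, 164, 163, 165, 165, 164, 164, 164, 164, 164, 164, 164, 164, 164, 164, 164, 164, 163, 164, 165, 163, 164, 147, 158, 153, 144, 143, 142, 141, 144, 144, 144, 146, 145, 144, 144, 144, 144, 144, 144, 144, 143]
124 [29, 27, 34, 29, 30, 
[... 233 characters left out ...]
140]
130 [27, 28, 27, 28, 26, 24, 39, 147, 164, 164, 163, 163, 163, 162, 164, 164, 164, 163, 163, 164, 163, 163, 163, 164, 163, 163, 164, 163, 164, 163, 163, 164, 164, 148, 157, 152, 143, 141, 141, 141, 141, 141, 141, 141, 143, 140, 141, 142, 141, 141, 142, 142, 142]
[93, 94, 94, 95, 91, 95, 95, 93, 96, 94, 94, 94, 93, 97, 95, 95, 96, 95, 95, 96, 95, 94, 97, 94, 95, 98, 110, 193, 210, 209, 210, 214, 228, 232, 232, 232, 231, 232, 232, 231, 231, 231, 231, 231, 208]
col340 [150, 132, 209, 237, 237, 237, 238, 237, 237, 237, 238, 237, 237, 237, 237, 237, 237, 238, 237, 237, 238, 238, 238, 238, 238, 238, 238, 238, 210, 162, 178, 205, 214, 215, 215, 200, 165, 139, 139, 140, 139, 141, 141, 139, 140]
```

View pics/w6.png

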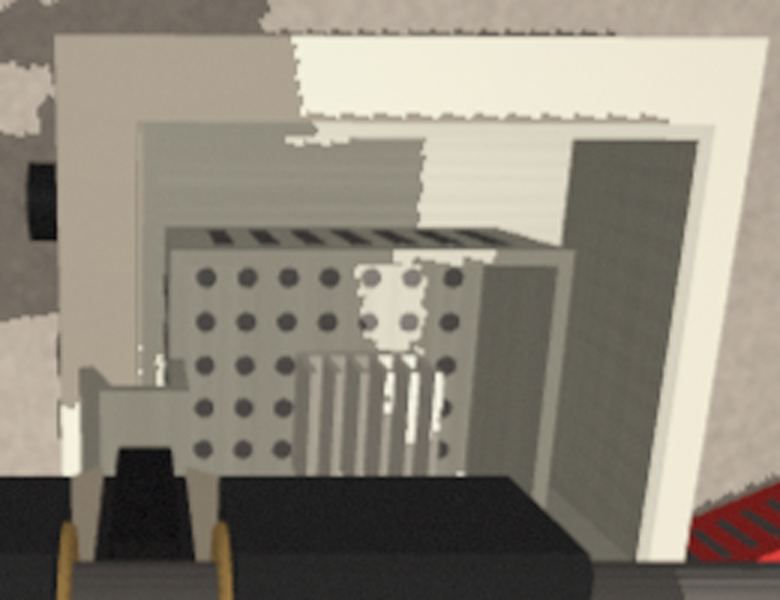

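Run:
```python
from h import *
f=grab('wrist'); s=bot.get_state(); print(s['ee_pos'])
b=np.radians(11.8); B=np.array([[np.cos(b),-np.sin(b)],[np.sin(b),np.cos(b)]]); c=np.array(s['ee_pos'])
for x,y,z,o in [(-40,45,0,(165,228)),(40,45,0,(500,228)),(-40,45,45,(168,250)),(40,45,45,(575,250))]:
    p=[*(c[:2]+B@[(x+45)/1e3,y/1e3]),c[2]-.095+z/1e3]; print(x,y,z,np.round(proj(f,p),1),'seen',210+o[0]/3,60+o[1]/3)
```

```text
[0.44523111 0.25742024 0.25987234]
-40 45 0 [263.3 134.7] seen 265.0 136.0
40 45 0 [374.1 134.5] seen 376.66666666666663 136.0
-40 45 45 [264.5 142.7] seen 266.0 143.33333333333331
40 45 45 [401.  142.4] seen 401.66666666666663 143.33333333333331
```

{"method": "arm_command", "body": {"increments": [{"linear": [0, 0.001, 0.01], "roll": 0}, {"linear": [0, 0, 0.01], "roll": 0}, {"linear": [0, 0, 0.01], "roll": 0}, {"linear": [0, 0, 0.01], "roll": 0}, {"linear": [0, 0, 0.01], "roll": 0}, {"linear": [0, 0, 0.01], "roll": 0}, {"linear": [0, 0, 0.01], "roll": 0}, {"linear": [0, 0, 0.01], "roll": 0}, {"linear": [0, 0, 0.007], "roll": 0}, {"linear": [0, 0, 0], "roll": 0}, {"linear": [0, 0, 0], "roll": 0}]}}

```text
t: 20.52
ee_pos: [0.4464, 0.2576, 0.1731]
tcp_rot: [1.979, 2.439, 0.001]
contact_force: [-0.0, 0.1, -1.4]
grip_width: 0.01
grasp_force: 30.0
```

{"method": "arm_command", "body": {"increments": [{"linear": [0, 0, 0.002], "roll": 0}, {"linear": [0, 0, 0.002], "roll": 0}, {"linear": [0, 0, 0.002], "roll": 0}, {"linear": [0, 0, 0], "roll": 0}]}}

```text
t: 21.02
ee_pos: [0.4461, 0.2574, 0.1667]
tcp_rot: [-1.98, -2.439, 0.001]
contact_force: [0.3, 0.3, -2.7]
grip_width: 0.0096
grasp_force: 30.0
```

{"method": "arm_command", "body": {"increments": [{"linear": [0, 0, 0.001], "roll": 0}, {"linear": [0, 0, 0.001], "roll": 0}, {"linear": [0, 0, 0.001], "roll": 0}, {"linear": [0, 0, 0.001], "roll": 0}, {"linear": [0, 0, 0.001], "roll": 0}, {"linear": [0, 0, 0.001], "roll": 0}, {"linear": [0, 0, 0], "roll": 0}]}}

```text
t: 21.9
ee_pos: [0.4461, 0.2575, 0.1608]
tcp_rot: [1.98, 2.439, -0.0]
contact_force: [0.5, -0.0, -2.5]
grip_width: 0.0097
grasp_force: 30.0
```

{"method": "arm_command", "body": {"increments": [{"linear": [0, 0, 0.001], "roll": 0}, {"linear": [0, 0, 0.001], "roll": 0}, {"linear": [0, 0, 0.001], "roll": 0}, {"linear": [0, 0, 0], "roll": 0}]}}

```text
t: 22.4
ee_pos: [0.4461, 0.2575, 0.1578]
tcp_rot: [-1.98, -2.439, 0.0]
contact_force: [0.0, -0.3, -2.3]
grip_width: 0.0099
grasp_force: 30.0
```

No contact yet: the force is still just the weight. About 3 mm remain to seating.

{"method": "arm_command", "body": {"increments": [{"linear": [0, 0, 0.0005], "roll": 0}, {"linear": [0, 0, 0.0005], "roll": 0}, {"linear": [0, 0, 0.0005], "roll": 0}, {"linear": [0, 0, 0.0005], "roll": 0}, {"linear": [0, 0, 0], "roll": 0}]}}

```text
t: 23.02
ee_pos: [0.4462, 0.2575, 0.1558]
tcp_rot: [1.98, 2.439, -0.0]
contact_force: [0.0, -1.3, -2.3]
grip_width: 0.0098
grasp_force: 30.0
```

{"method": "arm_command", "body": {"increments": [{"linear": [0, 0, 0.0005], "roll": 0}, {"linear": [0, 0, 0.0005], "roll": 0}, {"linear": [0, 0, 0], "roll": 0}]}}

```text
t: 23.4
ee_pos: [0.4462, 0.2575, 0.1548]
tcp_rot: [1.98, 2.439, -0.0]
contact_force: [-0.5, 0.1, -2.5]
grip_width: 0.0099
grasp_force: 30.0
```

{"method": "arm_command", "body": {"increments": [{"linear": [0, 0, 0.0005], "roll": 0}, {"linear": [0, 0, 0.0005], "roll": 0}, {"linear": [0, 0, 0], "roll": 0}]}}

```text
t: 23.78
ee_pos: [0.4462, 0.2575, 0.1547]
tcp_rot: [1.979, 2.439, 0.001]
contact_force: [-1.7, -1.1, 6.1]
grip_width: 0.0097
grasp_force: 30.0
```

{"method": "arm_command", "body": {"increments": [{"linear": [0, 0, -0.0005], "roll": 0}, {"linear": [0, 0, 0], "roll": 0}]}}

```text
t: 24.02
ee_pos: [0.4462, 0.2576, 0.1547]
tcp_rot: [1.979, 2.439, 0.0]
contact_force: [-2.6, -0.6, 5.0]
grip_width: 0.0099
grasp_force: 30.0
```

{"method": "arm_command", "body": {"increments": [{"linear": [0, 0, 0], "roll": 0}, {"linear": [0, 0, 0], "roll": 0}, {"linear": [0, 0, 0], "roll": 0}, {"linear": [0, 0, 0], "roll": 0}, {"linear": [0, 0, 0], "roll": 0}], "jaw": 0.45}}

```text
t: 24.65
ee_pos: [0.4462, 0.2575, 0.1543]
tcp_rot: [1.98, 2.439, -0.0]
contact_force: [0.3, 0.3, 0.1]
grip_width: 0.0412
grasp_force: 0.0
```

{"method": "arm_command", "body": {"increments": [{"linear": [0, 0, -0.01], "roll": 0}, {"linear": [0, 0, -0.02], "roll": 0}, {"linear": [0, 0, -0.02], "roll": 0}, {"linear": [0, 0, -0.025], "roll": 0}, {"linear": [0, 0, -0.025], "roll": 0}, {"linear": [0, 0, -0.025], "roll": 0}, {"linear": [0, 0, 0], "roll": 0}, {"linear": [-0.03, 0, 0], "roll": 0}, {"linear": [-0.03, 0, 0], "roll": 0}, {"linear": [-0.03, 0, 0], "roll": 0}, {"linear": [-0.03, 0, 0], "roll": 0}, {"linear": [-0.03, 0, 0], "roll": 0}, {"linear": [-0.03, 0, 0], "roll": 0}, {"linear": [0, 0, 0], "roll": 0}, {"linear": [0, 0, 0], "roll": 0}]}}

```text
t: 26.52
ee_pos: [0.4829, 0.0819, 0.2789]
tcp_rot: [-1.979, -2.438, 0.001]
contact_force: [0.1, 0.5, 0.3]
grip_width: 0.0415
grasp_force: 0.0
```

Run:
```python
from h import *
g=grab('scene'); t=grab('top'); f=grab('wrist')
o=np.zeros((600,800,3),np.uint8)
o[:400,:400]=cv2.resize(g['img'][90:210,230:350,::-1],(400,400),interpolation=2); o[:400,400:]=cv2.resize(t['img'][120:250,80:210,::-1],(400,400),interpolation=2)
o[400:,:267]=cv2.resize(f['img'][:,:,::-1],(267,200)); o[400:,400:667]=cv2.resize(t['img'][:,:,::-1],(267,200))
cv2.imwrite('pics/end.png',o)
```

```text
(no output)
```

View pics/end.png

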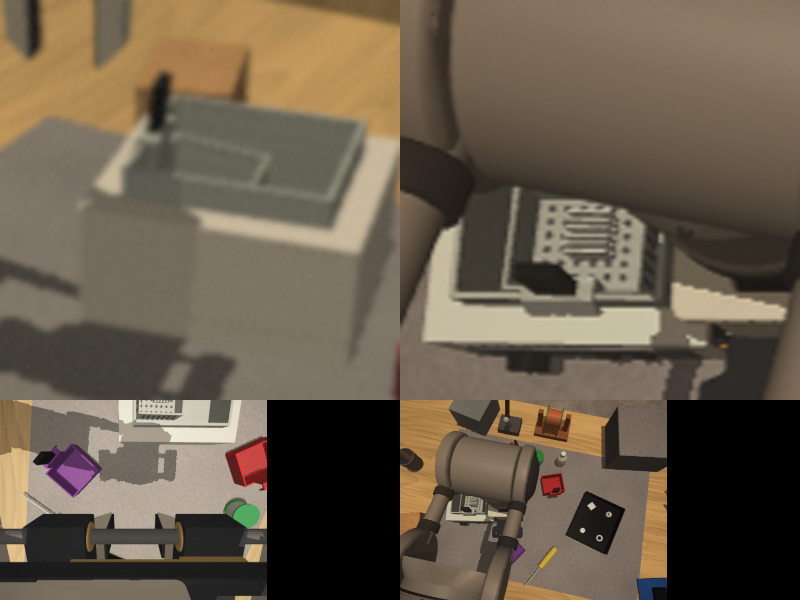

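The basket hangs inside the tank, its lip over the -x rim (composite (555,300)), nearly upright with the heatsink in it at (590,230). The four other parts are still in the tray and the arm is clear, so I hand in.

```bash
python3 -c "
from plant import bot
print(bot.hand_in())"
```

```text
the job is handed in; nothing more can be done
None
```

The heatsink is in the basket, which hangs by its lip on the tank's -x rim, released and nearly upright. The other four parts are still in the tray, and I handed the job in at about 27 s; the hand-in call returned no verdict.

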